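# Lock a UV chamber's lamp cassette, then hold its sprung lid just below balance

### The job

The lamp cassette in the lid of this UV curing chamber has just been changed: with the lid still shut, push its captive knob down against the spring and turn it clockwise a quarter turn until it is caught and stays down. Then take the lid by its handle, raise it a little past its balance point so that the gas struts take over, without letting it fly open, bring it back down to just below the balance point and finish still holding it there, motionless, for a colleague to look in under the lid; nothing but the gripper may keep it from dropping. Leave the barrels, the bottle and the tray beside the chamber where they are.

Things in the scene. Friction and masses are not known exactly. Their poses are not given: they have to be found in the camera images.
- chamber: Fixed bench-top UV curing chamber: white metal case 260 mm deep (x), 300 wide (y), 105 high, with a shut lid whose flat top is 133 mm above the bench. Origin: centre of its underside; z up; the handle side faces its own -x, roughly the robot; yaw within 0.35. On the lid lies an aluminium lamp cassette 20 mm thick. A gas strut on each side, 161 mm from the middle, joins case and lid.
- lid (a joint): Lid angle, rad: 0 shut, grows as the front edge rises, stop at 1.25. Lid 0.9 kg; struts and weight balance at 0.62. Below, it drops shut by itself; above, the struts push it open. Lifting at the handle takes 4 N from shut, under 1 N within 0.15 rad of balance (then upward below it, downward above it). Raised past balance: over 0.68. Flown open: over 1.0. Just below balance: 0.47 to 0.60.
- lid_hinge (a point): Middle of the hinge line, which runs along the chamber's y at the rear top edge of the case: 125 mm behind the chamber's origin (its +x), 105 mm above the bench. The lid turns about it.
- lid_handle (a point): Middle of the round bar of the lid's steel bow handle: bar 12 mm thick along the chamber's y, 88 mm clear between its legs, axis 36 mm above the lid's top. Lid shut: 235 mm in front of the hinge line, 64 mm above it (169 above the bench); swings with the lid (308 above the bench at 0.72 rad). The bar can roll between the finger pads, so the tool may stay pointing down.
- knob_grip (a point): Grip point on the axis of the black T-shaped captive knob on the cassette, 8 mm below the knob's top, 38 mm above the cassette and 191 mm above the bench when sprung up; in the chamber's frame 20 mm behind the origin (+x), 60 mm to +y. Grip bar 42 mm long, 12 thick, 24 high; starts lying along the chamber's x (thin across y), ends lying along y.
- stud (a joint): How far the knob is pressed down, m: 0 sprung up, 0.009 bottomed; 5 N starts it, 8 N bottoms it. A cross pin in a slot bars turning until it is pressed 5.5 mm; at the bottom it turns freely. Turned, the pin is caught under the slot plate and the knob stays 5 mm down when let go; not turned, it springs back up.
- knob (a joint): Turn of the knob in rad, clockwise seen from above: 0 unlocked (as found), stop at 1.5. Locked means above 1.2 with the stud caught about 5 mm down.
- barrel: Loose black binocular barrel standing upright beside the chamber, 53 mm wide, 128 mm high, origin at the centre of its foot. Bystander.
- barrel_spare: Second loose black binocular barrel, alike. Bystander.
- dispenser: Closed dispenser bottle, 52 mm wide, 118 mm high, steel cap, origin at the centre of its foot. Bystander.
- cell_tray: Low clear tray of lens cells, 110 by 90 by 22 mm, origin at the centre of its underside. Bystander.

How it is judged:
On the way, in this order (a step that is already met when the one before it is completed fails the run):
1. the knob is turned clockwise to its locked place and caught down (value of joint knob above 1.2 rad and value of joint stud between 0.0035 and 0.007 m and value of joint lid below 0.05 rad), for 0.3 s.
2. the lid is raised past its balance point, in the robot's grip (value of joint lid above 0.68 rad and contact force between the fingers and lid above 0.3 N), for 0.3 s.
At the end, for the whole second after the job is handed in: Knob locked (over 1.2 rad, stud caught over 3.5 mm down); lid still (under 0.03 rad/s) at 0.47 to 0.60 rad, just below its balance at 0.62, carried by the fingers (over 0.3 N) with no bystander touching it; bystanders upright within 30 mm of where they were (value of joint knob above 1.2 rad and value of joint stud above 0.0035 m and value of joint lid between 0.47 and 0.6 rad and velocity of joint lid between -0.03 and 0.03 rad/s and contact force between the fingers and lid above 0.3 N and contact force between lid and barrel below 0.2 N and contact force between lid and barrel_spare below 0.2 N and contact force between lid and dispenser below 0.2 N and contact force between lid and cell_tray below 0.2 N and distance of each of barrel, barrel_spare, dispenser, cell_tray from where it was at the start of the episode below 0.03 m and angle between each of barrel, barrel_spare, dispenser, cell_tray's own z axis and vertical below 0.3 rad); the arm keeps its last pose, push and grip.
It fails at once if the lid is raised while the lamp cassette is not locked (value of joint lid above 0.15 rad and value of joint knob below 1.2 rad).
It fails at once if the lid flies open (beyond 1.0 rad) (value of joint lid above 1 rad).
It fails at once if a barrel, the bottle or the tray is pushed away or knocked over (distance of any of barrel, barrel_spare, dispenser, cell_tray from where it was at the start of the episode above 0.03 m or angle between any of barrel, barrel_spare, dispenser, cell_tray's own z axis and vertical above 0.3 rad).
It also fails if it takes over 54 s, if anything falls off the work surface, if the arm or the gripper's body presses on something with over 40 N, if the wrist force passes 120 N, or if a joint passes its speed limit or range.

### The arm

A 6-joint arm with a two-finger parallel gripper is mounted at the origin on the work surface. World frame = base frame: x ahead of the robot, y to its left, z up, the work surface at z = 0. Lengths are in m, angles in rad, forces in N, time in s.
With the tool pointing down it reaches from about 0.35 to 0.725 m from the base axis. Payload 6 kg.
Tool frame: the origin (TCP) lies at the very end of the fingers, on their centre line; the grasp point (between the pads) lies 19 mm behind it (ctrl.grip_point_offset is the distance from the TCP to the grasp point, in m); z points along the fingers, y is the line along which they close (so a half turn about z gives the same grasp; the last joint's range is limited). The gripper opens to 85 mm and grips with 20 to 120 N. Pads are 22 mm wide; open, the fingers measure 114 mm over their backs; the gripper's body (76 mm by 85 mm) begins 54 mm behind the grasp point. The pads swing forward as they close: fully open they stand 13 mm farther back than shut.
Start: joints at [-0.994, 0.04, 0.085, 0, -1.615, -0.334], TCP at [0.144, -0.582, 0.231] pointing down, gripper open.
Joint ranges: [-2.56, 2.56], [-1.29, 2.01], [-1.08, 1.49], [-3.29, 1.98], [-2.81, -0.18], [-2.99, 2.99]. Speed limits (rad/s): [2.57, 2.57, 3.01, 3.14, 3.14, 3.14].

### API

Orientations are given as a rotation vector (axis times angle).
In Python, from bench import ctrl gives the robot as it stands.
- The arm moves only by the tool apply_moves, never from a script. Its argument "plan" is text: rows parted by semicolons, each of 5 numbers parted by spaces: the shift along the world's x, y, z in mm, then the turn about the world's z in units of 6 degrees (1.0 is 6 degrees), then the opening, from 0 (shut) to 1 (fully open). A call has 1 to 20 rows; each row shifts and turns the commanded pose from where the row before left it; what a row does not reach is not made up. A row lasts 1/12 s, in which the tool goes at most 41.7 mm and 7.16 degrees, less where a joint would pass 70% of its speed; a pose out of reach is approached as far as the arm can. A call with a gripper value outside its range is refused whole. The fingers move at their own pace and stop on an object; the grip force is fixed at half the most. Time passes only in rows, so rows that do not move let the fingers close. It gives the time, the measured TCP pose, the force, the opening and the grip force at its end, in the units of the state.
- ctrl.get_state(): the state, without advancing time (a new reading comes with each control period).
- ctrl.read_camera(name): name is "side" or "top" or "wrist"; returns a dict with "img" (400x640x3 uint8, red, green, blue), "z_map" (400x640 float32, m along the optical axis (not along the pixel's ray), 0 where there is no reading), "intrinsics" (3x3 intrinsics, pixels), "distortion" ([k1, k2, p1, p2, k3] as OpenCV has them; the pictures are not rectified), "origin" and "orientation" of the camera in the world; the wrist camera has in their place "tool_from_camera" (4x4, takes a point from camera to tool coordinates, whose origin is the TCP and whose axes are the flange's). Camera axes: x right, y down, z forward; pixel columns grow to the right and rows downward; lengths in m; the calibration is good to about 2 mm. A picture is of the moment at which its call begins: read the wrist's pose just before it.
- ctrl.hand_in(): hands the job in; it is judged then, once.
The state is a dict: "time": time; "joints": joint angles; "joint_vel": joint speeds; "effort": joint torques, N m; "tool_pos": TCP position; "eef_rot": TCP orientation; "ft_force": force on the tool from outside, world axes, zero at the start; "moment": the same for the moment, N m; "gripper_width": finger opening in m; "grip_force": force on a finger pad.
Only numpy, scipy, OpenCV 4.12 (cv2) and the standard library are available. Lean on these libraries where they do the work, as an engineer would, in place of code of your own. Each camera call takes 0.05 s, during which the arm holds its last target. There are 200 camera calls.

## Working session

There is one attempt and no reset: what is moved stays moved. The work goes in short steps, Python scripts to look and compute and a tool call to move; the robot and the scene stay as the last step left them, time stands still between calls to the robot, and variables do not carry over. Pictures are saved under pics/ and viewed, at most 10 in all, crops included, and the job is handed in when it is done.

Besides the shell and the picture viewer there is one more tool, called after "Call:" as a command line: name --argument value ..., lists and objects as JSON in quotes. apply_moves: Moves the arm, as the interface text tells. Its arguments: {"type":"object","properties":{"plan":{"type":"string"}},"required":["plan"]}

```bash
ls; mkdir -p pics
cat > h.py <<'E'
import numpy as np,cv2
from bench import ctrl
from scipy.spatial.transform import Rotation as R
def world(c,T=None):
    K=np.array(c["intrinsics"]);D=np.array(c["distortion"]);z=c["z_map"]
    h,w=z.shape;u,v=np.meshgrid(np.arange(w),np.arange(h))
    n=cv2.undistortPoints(np.stack([u,v],-1).reshape(-1,1,2).astype(float),K,D).reshape(h,w,2)
    P=np.dstack([n[...,0]*z,n[...,1]*z,z])
    if T is None:
        o=np.array(c["orientation"]);Rm=o if o.shape==(3,3) else R.from_rotvec(o).as_matrix()
        t=np.array(c["origin"])
    else: Rm,t=T[:3,:3],T[:3,3]
    W=P@Rm.T+t; W[z<=0]=np.nan
    return W
def wristT(c,s):
    T=np.eye(4);T[:3,:3]=R.from_rotvec(s["eef_rot"]).as_matrix();T[:3,3]=s["tool_pos"]
    return T@np.array(c["tool_from_camera"])
E
python3 - <<'E'
from h import *
s=ctrl.get_state();print(s)
for n in("top","side"):
    c=ctrl.read_camera(n);cv2.imwrite(f"pics/{n}0.png",c["img"][...,::-1]);np.save(f"{n}W.npy",world(c))
    print(n,c["origin"],c["orientation"])
E
```

```text
pics
{'time': 0.0, 'joints': array([-9.94282332e-01,  4.08386143e-02,  8.37920033e-02, -4.74078869e-04,
       -1.61549295e+00, -3.33689077e-01]), 'joint_vel': array([-0.00111635, -0.00032023, -0.00073211, -0.00157191,  0.00226067,
       -0.00028183]), 'effort': array([ 7.80107712e-04, -3.68209469e+01,  3.47416878e+01,  6.93247050e+00,
       -5.36707754e-03, -2.28057428e-05]), 'tool_pos': array([ 0.14426437, -0.58205765,  0.23025128]), 'eef_rot': array([ 3.80483027e-01, -3.11812250e+00, -2.78627222e-03]), 'ft_force': array([ 0.37507057, -0.10033513, -0.53338659]), 'moment': array([-0.02623811, -0.00964444, -0.02331375]), 'grip_force': 0.0, 'gripper_width': 0.08497919100717023}
top [0.39908309 0.0499634  1.12395341] [-2.14603251  2.14421071 -0.219064  ]
side [0.0601139  0.70551145 0.64120922] [-0.82131049  2.36122053 -1.3552291 ]
```

View pics/top0.png

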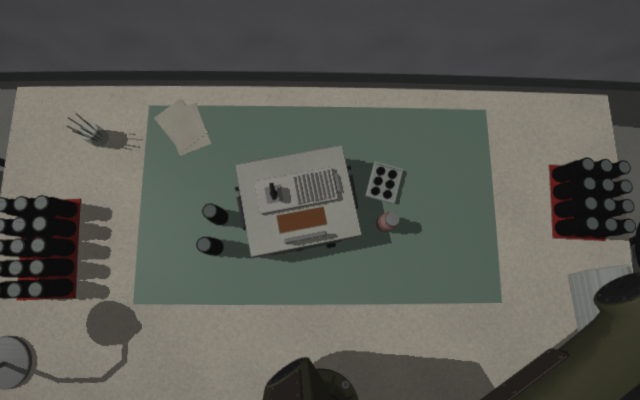

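View pics/side0.png

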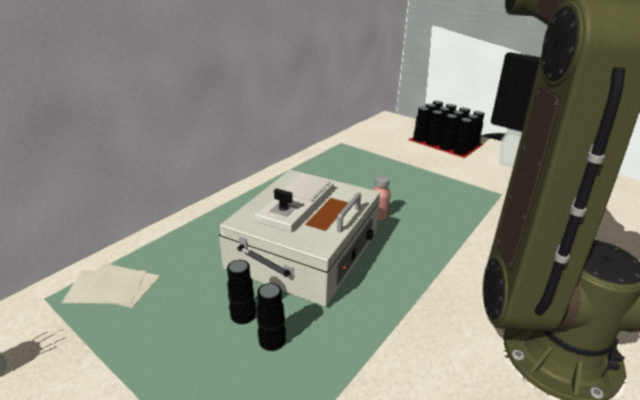

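The top picture shows the chamber centred near (298,201), the knob at (272,190) and the handle at (307,238). The barrels are at (214,213) and (209,245), the bottle at (388,221) and the tray at (384,182). The side view agrees with this.

Run:
```python
from h import *
for n,roi in(("top",(225,365,140,265)),("side",(215,385,165,310))):
    W=np.load(n+"W.npy");a,b,c,d=roi
    P=W[c:d,a:b].reshape(-1,3);P=P[np.isfinite(P).all(1)]
    P=P[(P[:,0]>.2)&(P[:,0]<.8)]
    L=P[(abs(P[:,2]-.133)<.006)]
    if n=="top":
        L2=P[(P[:,2]>.12)]
        r=cv2.minAreaRect(L2[:,:2].astype(np.float32)*1000);print("lid rect",r, L[:,2].mean())
    H=P[(P[:,2]>.16)]
    k=H[H[:,2]>.178];print(n,"high",len(k),k.mean(0),k.max(0),k.min(0))
    # handle cluster: separate from knob by distance
    h=H[np.linalg.norm(H[:,:2]-k[:,:2].mean(0),axis=1)>.06]
    print("handle",len(h),h.mean(0),np.percentile(h,[2,98],axis=0), cv2.minAreaRect(h[:,:2].astype(np.float32)*1000))
    print("knob rect",cv2.minAreaRect(k[:,:2].astype(np.float32)*1000))
W=np.load("topW.npy")
for nm,(u,v) in dict(b1=(214,213),b2=(209,245),bot=(390,219),tray=(384,182)).items():
    p=W[v-3:v+4,u-3:u+4].reshape(-1,3);print(nm,np.nanmedian(p,0))
```

```text
lid rect ((579.7152709960938, 66.98187255859375), (255.59303283691406, 302.2383117675781), 11.177270889282227) 0.13312307760103329
top high 88 [0.58307234 0.12577706 0.19680893] [0.60928555 0.13737316 0.20281187] [0.46618541 0.03241314 0.17808353]
handle 482 [0.55472055 0.0333769  0.16753308] [[ 0.461729   -0.02082729  0.16053941]
 [ 0.6483527   0.09343257  0.17729909]] ((557.2503662109375, 32.64518356323242), (111.71720886230469, 208.53855895996094), 83.93482208251953)
knob rect ((527.3015747070312, 103.57699584960938), (169.51535034179688, 54.11158752441406), 35.4122428894043)
side high 192 [0.58734623 0.13323124 0.18984018] [0.60973408 0.14151572 0.19890065] [0.56902537 0.12130874 0.17807698]
handle 520 [0.55736372 0.03775296 0.16488378] [[ 0.46114807 -0.01877374  0.16007434]
 [ 0.65072204  0.09919999  0.17432971]] ((555.8096923828125, 35.11186981201172), (110.1899185180664, 209.5197296142578), 82.9275131225586)
knob rect ((589.54736328125, 131.5041046142578), (41.47199249267578, 14.053277969360352), 10.451643943786621)
b1 [0.54213483 0.29053346 0.12807645]
b2 [0.4559032  0.29986607 0.12891252]
bot [ 0.52808973 -0.18876508  0.11828787]
tray [ 0.65800183 -0.20126807  0.00587662]
```

Yaw comes out at about 0.19. The lid rectangle gives the origin at (0.580, 0.067), which puts the knob at (0.588, 0.130) and the handle at (0.472, 0.046). Both match the measurements. I'll move above the knob and add a half turn, so that the later clockwise turn keeps joint 6 in range.

Call:
apply_moves --plan "0 0 30 0 1;0 0 30 0 1;14.5 23.5 4 1 1;14.5 23.5 4 1 1;14.5 23.5 4 1 1;14.5 23.5 4 1 1;14.5 23.5 4 1 1;14.5 23.5 4 1 1;14.5 23.5 4 1 1;14.5 23.5 4 1 1;14.5 23.5 4 1 1;14.5 23.5 4 1 1;14.5 23.5 4 1 1;14.5 23.5 4 1 1;14.5 23.5 4 1 1;14.5 23.5 4 1 1;14.5 23.5 4 1 1;14.5 23.5 4 1 1"

```text
time: 1.6
tool_pos: [0.3766, -0.205, 0.3553]
eef_rot: [-2.577, 1.797, 0.0]
ft_force: [-0.1, -0.2, 0.9]
gripper_width: 0.0855
grip_force: 0.0
```

Call:
apply_moves --plan "14.5 23.5 0 1 1;14.5 23.5 0 1 1;14.5 23.5 0 1 1;14.5 23.5 0 1 1;14.5 23.5 0 1 1;14.5 23.5 0 1 1;14.5 23.5 0 1 1;14.5 23.5 0 1 1;14.5 23.5 0 1 1;14.5 23.5 0 1 1;14.5 23.5 0 1 1;14.5 23.5 0 1 1;14.5 23.5 0 1 1;14.5 23.5 0 0.5 1;0 0 0 0 1;0 0 0 0 1"

```text
time: 2.93
tool_pos: [0.5796, 0.1239, 0.3533]
eef_rot: [3.126, 0.301, -0.005]
ft_force: [0.4, 0.3, 0.4]
gripper_width: 0.0855
grip_force: 0.0
```

```bash
cat > w.py <<'E'
from h import *
import sys
s=ctrl.get_state();c=ctrl.read_camera("wrist");cv2.imwrite(f"pics/{sys.argv[1]}.png",c["img"][...,::-1])
W=world(c,wristT(c,s));np.save("wW.npy",W)
Rm=R.from_rotvec(s["eef_rot"]).as_matrix();y=Rm[:,1]
print("t",s["time"],"tcp",s["tool_pos"].round(4),"closeaxis deg",np.degrees(np.arctan2(y[1],y[0]))%180,"tilt",Rm[:,2].round(3),"q",s["joints"].round(3),"F",s["ft_force"].round(2))
P=W.reshape(-1,3);P=P[np.isfinite(P).all(1)];P=P[(P[:,0]>.4)&(P[:,0]<.75)&(abs(P[:,1]-.06)<.17)]
k=P[(P[:,2]>.18)&(P[:,2]<.21)&(np.hypot(P[:,0]-.588,P[:,1]-.130)<.045)]
if len(k)>20: print("knob",len(k),k[:,2].max(),cv2.minAreaRect(k[:,:2].astype(np.float32)*1000))
A=np.array([np.cos(.19),np.sin(.19)]);d=P[:,:2]-[.472,.046]
h=P[(P[:,2]>.163)&(P[:,2]<.18)&(abs(d@A)<.03)]
if len(h)>20: print("handle",len(h),h[:,2].max(),cv2.minAreaRect(h[:,:2].astype(np.float32)*1000))
E
python3 w.py wr1
```

```text
t 2.9333 tcp [0.5796 0.1239 0.3533] closeaxis deg 100.98859119142371 tilt [-0.003 -0.001 -1.   ] q [ 0.548  0.073  0.343 -0.    -1.845  1.214] F [0.38 0.27 0.43]
knob 514 0.2017312808349946 ((590.9080810546875, 131.13665771484375), (41.6099967956543, 11.024083137512207), 10.940595626831055)
handle 940 0.17638516412657673 ((475.33038330078125, 49.059078216552734), (11.880719184875488, 105.80300903320312), 11.101118087768555)
```

The wrist view puts the knob at (0.590, 0.131) with its bar at 11°, and the handle at (0.475, 0.049). I'll descend onto the knob and grip it.

Call:
apply_moves --plan "10.5 7 -20 0 1;0 0 -25 0 1;0 0 -25 0 1;0 0 -25 0 0.6;0 0 -25 0 0.6;0 0 -20 0 0.6;0 0 -15 0 0.6;0 0 -12 0 0.6;0 0 -8 0 0.6;0 0 -6 0 0.6;0 0 0 0 0.6;0 0 0 0 0;0 0 0 0 0;0 0 0 0 0;0 0 0 0 0;0 0 0 0 0;0 0 0 0 0"

```text
time: 4.4
tool_pos: [0.5902, 0.1297, 0.1755]
eef_rot: [-3.127, -0.299, -0.003]
ft_force: [-0.4, 0.3, 3.3]
gripper_width: 0.0108
grip_force: 62.3
```

Call:
apply_moves --plan "0 0 -3 0 0;0 0 -3 0 0;0 0 -3 0 0;0 0 -3 0 0;0 0 0 0 0;0 0 0 0 0"

```text
time: 4.9
tool_pos: [0.5903, 0.1296, 0.1664]
eef_rot: [-3.127, -0.3, -0.007]
ft_force: [-5.5, -0.4, 16.3]
gripper_width: 0.0108
grip_force: 64.2
```

Call:
apply_moves --plan "0 0 0 -0.8 0;0 0 0 -0.8 0;0 0 0 -0.8 0;0 0 0 -0.8 0;0 0 0 -0.8 0;0 0 0 -0.8 0;0 0 0 -0.8 0;0 0 0 -0.8 0;0 0 0 -0.8 0;0 0 0 -0.8 0;0 0 0 -0.8 0;0 0 0 -0.8 0;0 0 0 -0.8 0;0 0 0 -0.8 0;0 0 0 -0.8 0;0 0 0 -0.8 0;0 0 0 -0.8 0;0 0 0 -0.5 0;0 0 0 0 0;0 0 0 0 0"

```text
time: 6.57
tool_pos: [0.5912, 0.131, 0.1664]
eef_rot: [-2.51, 1.879, -0.005]
ft_force: [-2.4, 4.5, 14.4]
gripper_width: 0.0109
grip_force: 63.9
```

```bash
python3 -c "
from h import *
s=ctrl.get_state();y=R.from_rotvec(s['eef_rot']).as_matrix()[:,1];print(np.degrees(np.arctan2(y[1],y[0]))%180,s['tool_pos'],s['ft_force'],s['moment'],s['gripper_width'])"
```

```text
16.369090650162974 [0.59115782 0.13099928 0.16640085] [-2.37434568  4.5199783  14.42392082] [ 1.52927015  1.13063023 -0.02233564] 0.010857476224130868
```

Call:
apply_moves --plan "0 0 -0 0 0;0 0 2 0 0;0 0 2 0 0;0 0 1 0 0;0 0 0 0 0.6;0 0 0 0 0.6;0 0 0 0 0.6;0 0 0 0 0.6;0 0 0 0 0.6;0 0 10 0 0.6;0 0 20 0 0.6;0 0 30 0 0.6;0 0 30 0 0.6;-20 -14 20 -0.9 1;-25 -18 10 0 1;-25 -18 0 0 1;0 0 0 0 1"

```text
time: 7.98
tool_pos: [0.5177, 0.0773, 0.2911]
eef_rot: [-2.418, 1.999, -0.004]
ft_force: [0.3, 0.5, 1.1]
gripper_width: 0.0857
grip_force: 0.0
```

```bash
python3 w.py wr2
```

```text
t 7.9833 tcp [0.5177 0.0773 0.2911] closeaxis deg 10.8502988643516 tilt [ 0.005  0.002 -1.   ] q [ 5.340e-01 -1.530e-01  8.000e-03  1.000e-03 -1.727e+00 -3.440e-01] F [0.32 0.49 1.12]
knob 738 0.1961099202687399 ((590.8941650390625, 129.6455841064453), (12.581223487854004, 41.43243408203125), 16.82253646850586)
handle 1762 0.17678803010594402 ((475.08038330078125, 45.70737838745117), (12.158934593200684, 110.51644134521484), 11.197246551513672)
```

View pics/wr2.png

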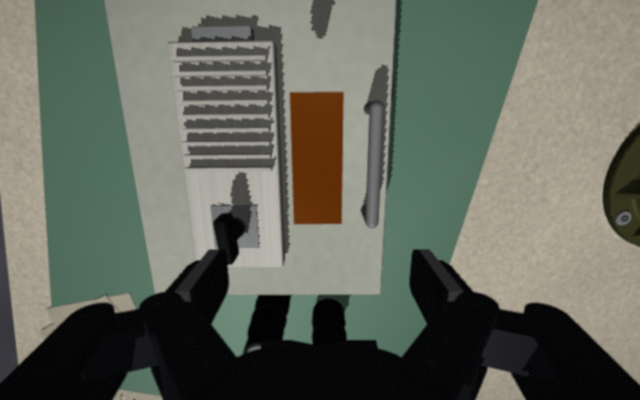

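The knob bar now lies across its starting direction (about 84° turned) and its top is about 5.6 mm lower, so it is locked. The picture shows the knob at (232,235) and the handle bar running from (372,100) to (372,222). Next I'll grip the handle.

Call:
apply_moves --plan "-21 -15 0 0 0.6;-21.5 -15 0 0 0.6;0 0 0 0 0.6;0 0 -30 0 0.6;0 0 -30 0 0.6;0 0 -30 0 0.6;0 0 -20 0 0.6;0 0 -15 0 0.6;0 0 -10 0 0.6;0 0 -5 0 0.6;0 0 0 0 0.6;0 0 0 0 0;0 0 0 0 0;0 0 0 0 0;0 0 0 0 0;0 0 0 0 0;0 0 0 0 0"

```text
time: 9.45
tool_pos: [0.4751, 0.0491, 0.1485]
eef_rot: [2.42, -1.997, -0.005]
ft_force: [-14.8, 1.1, 8.9]
gripper_width: 0.0102
grip_force: 58.4
```

Run:
```python
from h import *
s=ctrl.get_state();y=R.from_rotvec(s['eef_rot']).as_matrix()[:,1]
print(s['tool_pos'],s['ft_force'],s['gripper_width'],s['grip_force'])
th=np.array([0,.06,.12,.18,.24,.30,.36,.42,.48,.54,.60,.64,.68,.70,.72,.74]);yaw=np.radians(11)
r=235*np.cos(th)-64*np.sin(th);z=235*np.sin(th)+64*np.cos(th);x=-(r-r[0]);z-=z[0]
for t,a,b,c in zip(th[1:],*np.diff([x*np.cos(yaw),x*np.sin(yaw),z])):print(round(t,2),a.round(1),b.round(1),c.round(1))
```

```text
[0.47511547 0.04914947 0.14851217] [-14.77130207   1.1326294    8.85642234] 0.010168216681811355 58.412132263183594
0.06 4.2 0.8 14.0
0.12 5.0 1.0 13.7
0.18 5.8 1.1 13.4
0.24 6.6 1.3 13.0
0.3 7.3 1.4 12.6
0.36 8.0 1.6 12.1
0.42 8.7 1.7 11.6
0.48 9.4 1.8 11.0
0.54 10.0 2.0 10.4
0.6 10.6 2.1 9.8
0.64 7.4 1.4 6.2
0.68 7.6 1.5 5.9
0.7 3.9 0.8 2.8
0.72 4.0 0.8 2.7
0.74 4.0 0.8 2.6
```

Call:
apply_moves --plan "-1.5 0 0 0 0;0 0 1 0 0;2.1 0.4 7 0 0;2.1 0.4 7 0 0;2.5 0.5 7 0 0;2.5 0.5 6.8 0 0;2.9 0.5 6.7 0 0;2.9 0.6 6.7 0 0;3.3 0.6 6.5 0 0;3.3 0.7 6.5 0 0;3.7 0.7 6.3 0 0;3.7 0.7 6.3 0 0;4 0.8 6 0 0;4 0.8 6 0 0;0 0 0 0 0;0 0 0 0 0"

```text
time: 10.78
tool_pos: [0.5119, 0.0566, 0.2291]
eef_rot: [2.422, -1.999, -0.002]
ft_force: [-12.0, -0.0, 5.5]
gripper_width: 0.01
grip_force: 59.1
```

```bash
cat > a.py <<'E'
from h import *
from scipy.optimize import minimize_scalar
s=ctrl.get_state();p=s['tool_pos']
A=np.array([np.cos(np.radians(11)),np.sin(np.radians(11))])
dx=(p[:2]-[.4751,.0485])@A*1000;z=p[2]*1000-148.5
f=lambda t:(-(235*np.cos(t)-64*np.sin(t))+235-dx)**2+(235*np.sin(t)+64*np.cos(t)-64-z)**2
m=minimize_scalar(f,bounds=(0,1.2),method='bounded');print("lid",m.x,"resid mm",m.fun**.5,p,s['ft_force'],s['gripper_width'],s['grip_force'],s['time'])
E
python3 a.py
```

```text
lid 0.3665116284341468 resid mm 1.053478627991143 [0.51192926 0.05657511 0.22908695] [-12.04681621  -0.02148807   5.51771462] 0.010005407752742604 59.05862867832184 10.7833
```

Call:
apply_moves --plan "3.6 0.8 5.8 0 0;3.6 0.8 5.8 0 0;4 0.9 5.5 0 0;4.7 0.9 5.5 0 0;5 1 5.2 0 0;5 1 5.2 0 0;5.3 1 4.9 0 0;5.3 1.1 4.9 0 0;3.7 0.7 3.1 0 0;3.7 0.7 3.1 0 0;3.8 0.7 3 0 0;3.8 0.8 2.9 0 0;3.9 0.8 2.8 0 0;4 0.8 2.7 0 0;0 0 0 0 0;0 0 0 0 0;0 0 0 0 0;0 0 0 0 0;0 0 0 0 0"

```text
time: 12.37
tool_pos: [0.5725, 0.0686, 0.2906]
eef_rot: [-2.421, 1.999, -0.004]
ft_force: [-6.0, 0.2, 7.4]
gripper_width: 0.01
grip_force: 58.8
```

```bash
python3 a.py
python3 - <<'E'
from h import *
c=ctrl.read_camera("side");cv2.imwrite("pics/s1.png",c["img"][...,::-1])
W=world(c);P=W[150:320,180:400].reshape(-1,3);P=P[np.isfinite(P).all(1)]
# lid plane from white-ish lid top points, chamber frame
a=np.radians(11);A=np.array([np.cos(a),np.sin(a)]);B=np.array([-A[1],A[0]]);d=P[:,:2]-[.5815,.0675]
x,y=d@A,d@B;print(P.shape)
m=(abs(y-.12)<.025)&(x>-.05)&(x<.12)&(P[:,2]>.125)&(P[:,2]<.4)
if m.sum()>30:
    pts=np.float32(np.stack([x[m],P[m,2]],1));v=cv2.fitLine(pts,cv2.DIST_HUBER,0,.01,.01).ravel();print(m.sum(),"angle",np.arctan2(-v[1],v[0]))
E
```

```text
lid 0.7234074122779888 resid mm 3.124691134027477 [0.57254881 0.06864727 0.29063911] [-5.97341428  0.17850273  7.38163562] 0.009955110911076568 58.808830976486206 12.3667
(37264, 3)
490 angle 0.6390064
```

View pics/s1.png

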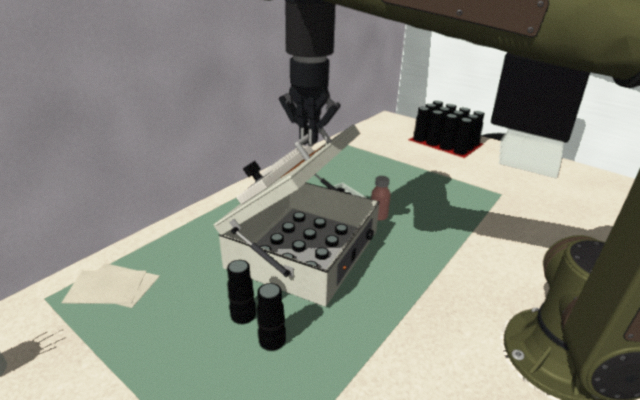

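The side view shows the lid held open by the gripper at about (312,145), with the barrels at (240,290) and (270,315) and the bottle at (381,197) undisturbed. The arc estimate is 0.723. I'll go slightly higher for margin, hold there, then come down to about 0.54.

Call:
apply_moves --plan "2 0.4 1.4 0 0;2 0.4 1.3 0 0;0 0 0 0 0;0 0 0 0 0;0 0 0 0 0;0 0 0 0 0;0 0 0 0 0;0 0 0 0 0"

```text
time: 13.08
tool_pos: [0.5764, 0.0694, 0.2933]
eef_rot: [-2.421, 1.999, -0.003]
ft_force: [-6.6, 0.0, 7.2]
gripper_width: 0.01
grip_force: 58.8
```

Call:
apply_moves --plan "-3 -0.6 -2 0 0;-3 -0.6 -2 0 0;-3 -0.6 -2.2 0 0;-3 -0.6 -2.2 0 0;-3 -0.6 -2.3 0 0;-3 -0.6 -2.4 0 0;-3 -0.6 -2.4 0 0;-3 -0.6 -2.5 0 0;-3 -0.6 -2.6 0 0;-3 -0.6 -2.7 0 0;-3 -0.6 -2.8 0 0;-3 -0.6 -2.8 0 0;0 0 0 0 0;0 0 0 0 0;0 0 0 0 0;0 0 0 0 0;0 0 0 0 0;0 0 0 0 0"

```text
time: 14.58
tool_pos: [0.5413, 0.0624, 0.265]
eef_rot: [-2.419, 1.997, -0.006]
ft_force: [-5.7, -0.4, 8.4]
gripper_width: 0.0101
grip_force: 58.8
```

```bash
python3 a.py
python3 - <<'E'
from h import *
c=ctrl.read_camera("side");cv2.imwrite("pics/s2.png",cv2.resize(c["img"][110:350,190:420,::-1],None,fx=2.4,fy=2.4))
W=world(c);P=W[150:320,180:400].reshape(-1,3);P=P[np.isfinite(P).all(1)]
a=np.radians(11);A=np.array([np.cos(a),np.sin(a)]);B=np.array([-A[1],A[0]]);d=P[:,:2]-[.5815,.0675]
x,y=d@A,d@B
for t in (.45,.5,.54,.58,.62,.7): # residual of points from the lid-top plane 28 mm off the hinge
    h=-(x-.125)*-np.sin(t)*-1*-1
    n=(x-.125)*np.sin(t)+(P[:,2]-.105)*np.cos(t); along=-(x-.125)*np.cos(t)+(P[:,2]-.105)*np.sin(t)
    m=(y>.09)&(y<.145)&(along>.02)&(along<.22)
    print(t,"points within 2mm of top",(m&(abs(n-.028)<.002)).sum())
E
```

```text
lid 0.5572694626153297 resid mm 2.5275214957406806 [0.54134061 0.06244381 0.26495501] [-5.73339199 -0.43327538  8.39440247] 0.010120101550326964 58.83392035961151 14.5833
0.45 points within 2mm of top 21
0.5 points within 2mm of top 79
0.54 points within 2mm of top 492
0.58 points within 2mm of top 98
0.62 points within 2mm of top 71
0.7 points within 2mm of top 56
```

View pics/s2.png

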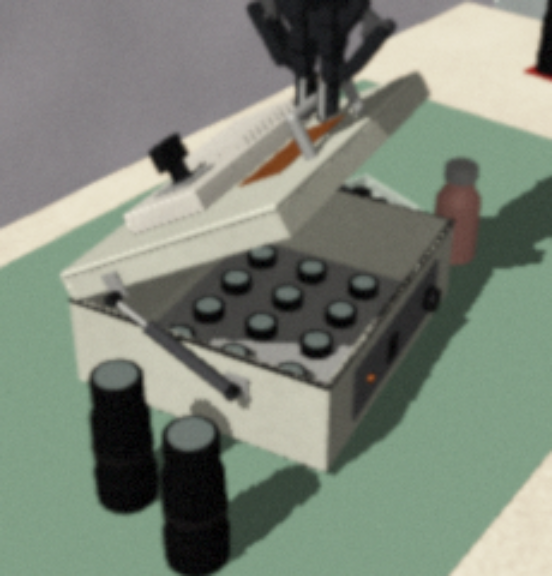

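The crop shows the lid held part-open by the gripper at about (320,100), with barrels and bottle standing. The plane fit and the arc give 0.54 to 0.557, inside the window, and everything is still.

```bash
python3 -c "
from bench import ctrl
print(ctrl.hand_in())"
```

```text
the job is handed in; nothing more can be done
None
```

I handed the job in at 14.6 s with the knob locked (turned about 84° and caught about 5.6 mm down), the lid raised to about 0.74 rad and then held still in the gripper at about 0.55 rad, and the bystanders undisturbed in the side view; hand-in returned no verdict.

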